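Gauge a mill bushing and sort it

ROBOT

A 6-joint arm with a two-finger parallel gripper is mounted at the origin on the work surface. World frame = base frame: x ahead of the robot, y to its left, z up, the work surface at z = 0. Lengths are in m, angles in rad, forces in N, time in s.
With the tool pointing down it reaches from about 0.35 to 0.975 m from the base axis. Payload 17.4 kg.
Tool frame: the origin (TCP) lies on the centre line of the jaws, within the pads' length; the fingertips stand 19 mm ahead of it and the grasp point (between the pads) is the TCP; z points along the fingers, y is the line along which they close (so a half turn about z gives the same grasp; the last joint's range is limited). The gripper opens to 85 mm and grips with 20 to 120 N. Pads are 22 mm wide; open, the fingers measure 114 mm over their backs; the gripper's body (76 mm by 85 mm) begins 54 mm behind the grasp point. The pads swing forward as they close: fully open they stand 13 mm farther back than shut.
Start: joints at [-1.242, 0.116, 1.442, -0, 1.584, -0.038], TCP at [0.242, -0.63, 0.25] pointing down, gripper open.
Joint ranges: [-2.83, 2.83], [-0.83, 2.19], [0.07, 2.5], [-1.14, 4.28], [0.01, 3], [-2.97, 2.97]. Speed limits (rad/s): [1.89, 1.89, 2.22, 3.14, 3.14, 3.14].

INTERFACE

Orientations are given as a rotation vector (axis times angle).
In Python, from station import readout, viewer, r gives the robot as it stands. The module is installed in compiled form; this text tells all that it offers.
- The arm moves only by the shell command python3 -m jog 'ROWS' [OPENING] [FORCE]. ROWS is JSON, a list of rows, each a list of 6 numbers: the shift along the world's x, y, z in units of 25 mm (1.0 is 25 mm), then the turn, a rotation vector about the world's x, y, z in units of 6 degrees (1.0 is 6 degrees). In form: [[x, y, z, ax, ay, az], ...]. A call has 1 to 8 rows; each row shifts and turns the commanded pose from where the row before left it; what a row does not reach is not made up. A row lasts 1/10 s, in which the tool goes at most 50 mm and 8.59 degrees, less where a joint would pass 70% of its speed; a pose out of reach is approached as far as the arm can. A call is refused whole if a number of a shift passes 1 or a number of a turn 1, either way. A call with a gripper value outside its range is refused whole. OPENING is the gripper command: -1 is shut, 1 is fully open, values between are in proportion, set as the call begins (- or left out, the last holds). The fingers move at their own pace and stop on an object; FORCE is the grip in N (left out, the last holds). Time passes only in rows, so rows that do not move let the fingers close. It gives the time, the measured TCP pose, the force and the opening at its end, in the units of the state.
- readout.state(): the state, without advancing time (a new reading comes with each control period).
- viewer.camera(name): name is "side" or "top" or "wrist"; returns the picture (480x640x3 uint8, blue, green, red); there is no depth.
- viewer.get_calibration(name): a dict with "vfov" (degrees; the focal length in pixels is half the picture's height over the tangent of half this angle, whatever the lens; pixels are square), "cx", "cy" (the principal point, pixels), "rvec" (rotation vector, rad) and "tvec" (3), from world to camera coordinates, as OpenCV has them. Camera axes: x right, y down, z forward; pixel columns grow to the right and rows downward; lengths in m; the calibration is good to about 2 mm. A picture is of the moment at which its call begins: read the wrist's pose just before it. get_calibration takes no time and is no camera call; for the wrist camera it gives the pose at the moment of the call.
- r.job_done(): hands the job in, once; it reports no verdict.
The state is a dict: "clock": time; "joint_positions": joint angles; "qvel": joint speeds; "effort": joint torques, N m; "tcp_pos": TCP position; "orientation": TCP orientation; "ft_force": force on the tool from outside, world axes, zero at the start; "torque": the same for the moment, N m; "grip_width": finger opening in m.
Only numpy, scipy, OpenCV 4.12 (cv2) and the standard library are available. Lean on these libraries where they do the work, as an engineer would, in place of code of your own. Each camera call takes 0.05 s, during which the arm holds its last target. There are 200 camera calls.

TASK

Test the brass bushing that stands on the blue mat beside the gauge pin: slide it down over the pin as far as it will go. If it goes fully home onto the pin's round base, stand it upright in the green half of the sorting tray; if it stops on the pin's cone, stand it upright in the red half. Leave the other brass bushing on the bench where it is.

Things in the scene. Friction and masses are not known exactly. Their poses are not given: they have to be found in the camera images.
- gauge: Fixed steel gauge pin. Round base 80 mm wide, 12 mm thick; pin 30 mm diameter from 12 to 44 mm above the bench, then a cone to 10 mm at 54 mm, then a 10 mm lead, tip at 64 mm. Origin: pin axis at bench height, z up. Its level x axis points to the centre, 115 mm off, of a thin blue mat 100 x 110 mm. A 38 mm bore goes home: underside at 12 mm; a 26 mm bore stops on the cone: underside at 46 mm.
- sleeve_1: One of two brass bushings alike outside: upright tube, 48 mm outside diameter, 50 mm high, 0.25 to 0.6 kg, standing on the bench. One has the full bore, 38 mm, the other a tight bore, 26 mm. Either may be the one on the blue mat; the other stands apart on the bare bench. Origin: centre of its underside; z is its axis, up.
- sleeve_2: One of two brass bushings alike outside: upright tube, 48 mm outside diameter, 50 mm high, 0.25 to 0.6 kg, standing on the bench. One has the full bore, 38 mm, the other a tight bore, 26 mm. Either may be the one on the blue mat; the other stands apart on the bare bench. Origin: centre of its underside; z is its axis, up.
- sort_tray: Low grey tray fixed to the bench at any yaw, 240 x 125 mm, rim 14 mm high, walls and floor 5 mm thick. A divider across the middle makes two compartments, each about 112 x 115 mm inside, centred 59 mm from the middle: green floor on the +x side, red floor on the -x side. Origin: middle of its underside, at bench height; x along its length, z up.

How it is judged:
On the way:
1. the bushing from the blue mat is on the gauge pin, upright, as far down as it goes (full bore: within 8 mm of the base; tight bore: bearing on the cone), the other bushing left alone (((z of sleeve_1 in the frame of gauge below 0.02 m and horizontal distance between sleeve_1 and gauge below 0.012 m and angle between sleeve_1's own z axis and vertical below 0.2 rad and world y of sleeve_2 below 0.06 m and distance of sleeve_2 from where it was at the start of the episode below 0.03 m) or (z of sleeve_2 in the frame of gauge below 0.056 m and horizontal distance between sleeve_2 and gauge below 0.014 m and angle between sleeve_2's own z axis and vertical below 0.2 rad and contact force between sleeve_2 and gauge above 0.3 N and world y of sleeve_1 below 0.06 m and distance of sleeve_1 from where it was at the start of the episode below 0.03 m))), for 0.1 s.
At the end, for the whole second after the job is handed in: The tested bushing stands upright (within 10 degrees) on the floor of the right compartment, wholly inside it and at rest: green if it went home on the pin, red if it stopped on the cone; the other bushing is within 30 mm of where it started (((x of sleeve_1 in the frame of sort_tray between 0.02 and 0.1 m and y of sleeve_1 in the frame of sort_tray between -0.04 and 0.04 m and z of sleeve_1 in the frame of sort_tray below 0.012 m and angle between sleeve_1's own z axis and vertical below 0.17 rad and linear speed of sleeve_1 below 0.02 m/s and world y of sleeve_2 below 0.06 m and distance of sleeve_2 from where it was at the start of the episode below 0.03 m) or (x of sleeve_2 in the frame of sort_tray between -0.1 and -0.02 m and y of sleeve_2 in the frame of sort_tray between -0.04 and 0.04 m and z of sleeve_2 in the frame of sort_tray below 0.012 m and angle between sleeve_2's own z axis and vertical below 0.17 rad and linear speed of sleeve_2 below 0.02 m/s and world y of sleeve_1 below 0.06 m and distance of sleeve_1 from where it was at the start of the episode below 0.03 m))); the robot touches nothing.
It fails at once if the bushing that does not stand on the blue mat is moved more than 30 mm as well (distance of each of sleeve_1, sleeve_2 from where it was at the start of the episode above 0.03 m).
It also fails if it takes over 48 s, if anything falls off the work surface, if the arm or the gripper's body presses on something with over 40 N, if the wrist force passes 120 N, or if a joint passes its speed limit or range.

## Working session

There is one attempt and no reset: what is moved stays moved. The work goes in short steps, Python scripts to look and compute and a shell command to move; the robot and the scene stay as the last step left them, time stands still between calls to the robot, and variables do not carry over. Pictures are saved under pics/ and viewed, on a budget of 10 in all, crops included, one or two more only if the job needs it, and the job is handed in when it is done.

```bash
mkdir -p pics; python3 - <<'E'
from station import readout, viewer, r
import cv2
for n in("top","side"):
    cv2.imwrite(f"pics/{n}0.png",viewer.camera(n)); print(n,viewer.get_calibration(n))
print(readout.state())
E
```

```text
top {'vfov': 45.344364343718354, 'cx': 330.5133501912031, 'cy': 237.8799875352888, 'rvec': array([ 2.14432049, -2.17530544,  0.13497222]), 'tvec': array([-0.06099949,  0.53372192,  0.88186163])}
side {'vfov': 47.503046474913916, 'cx': 327.25652967126837, 'cy': 245.15240940044464, 'rvec': array([ 0.26291037, -2.86661966,  1.09871414]), 'tvec': array([0.52914525, 0.16392454, 0.83002223])}
{'clock': 0.1, 'joint_positions': array([-1.24176456e+00,  1.16441736e-01,  1.44216903e+00,  1.82962501e-05,
        1.58399854e+00, -3.77695382e-02]), 'qvel': array([-0.00128142, -0.00275348, -0.0020593 ,  0.00087309,  0.00042243,
        0.00020071]), 'effort': array([ 2.22178540e-03, -7.33664131e+01, -6.33790612e+01, -1.43197722e-04,
        5.23449547e-03,  1.10069624e-05]), 'tcp_pos': array([ 0.24204642, -0.6299601 ,  0.24965176]), 'orientation': array([-3.08791390e+00, -5.72762003e-01,  2.03244881e-04]), 'ft_force': array([0.34113481, 0.88447354, 0.2506929 ]), 'torque': array([-0.00523418,  0.00038976,  0.02871678]), 'grip_width': 0.08549110455338844}
```

View pics/top0.png

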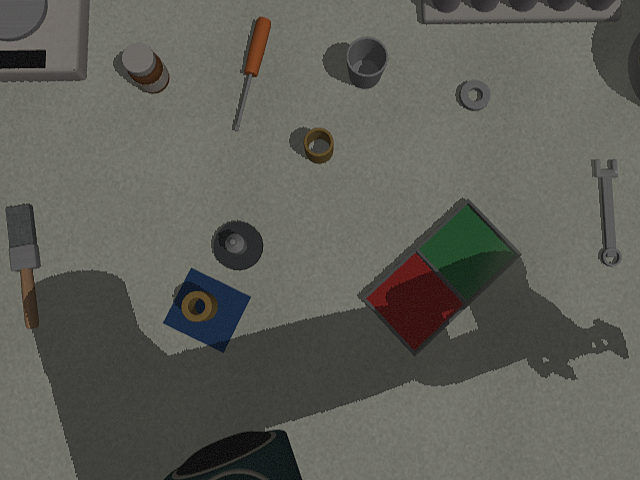

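View pics/side0.png

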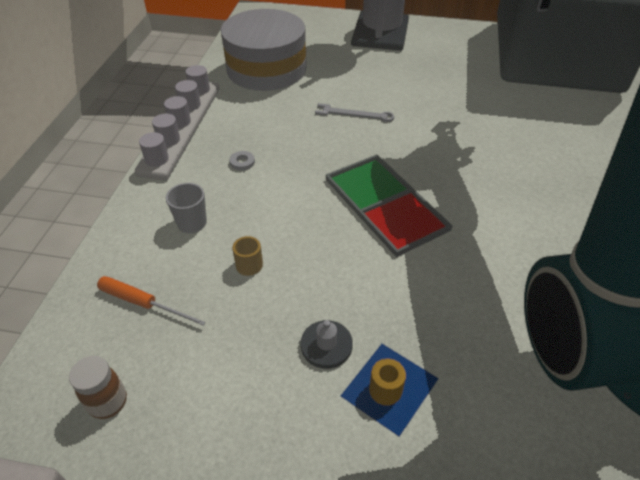

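Top view: the mat bushing is at about (199,306) with a small bore, the gauge at (237,245), the other bushing at (319,145) and the tray at (440,275). Side view: mat bushing rim at (388,373), gauge tip at (325,325).

```bash
cat >h.py <<'E'
import cv2,numpy as np
from station import readout, viewer, r
def cal(n):
    c=viewer.get_calibration(n); R=cv2.Rodrigues(np.array(c['rvec']))[0]; f=240/np.tan(np.radians(c['vfov'])/2)
    return R,np.array(c['tvec']),f,c['cx'],c['cy']
def ray(c,p):
    R,t,f,cx,cy=c; d=R.T@np.array([(p[0]-cx)/f,(p[1]-cy)/f,1]); return -R.T@t,d/np.linalg.norm(d)
def onz(c,p,z):
    o,d=ray(c,p); return o+d*(z-o[2])/d[2]
def tri(*cps):
    A=0;b=0
    for c,p in cps:
        o,d=ray(c,p); M=np.eye(3)-np.outer(d,d); A=A+M; b=b+M@o
    X=np.linalg.solve(A,b); return X,[np.linalg.norm(np.cross(X-ray(c,p)[0],ray(c,p)[1])) for c,p in cps]
def proj(c,X):
    R,t,f,cx,cy=c; q=R@np.array(X)+t; return q[:2]/q[2]*f+[cx,cy]
def mask(im,what):
    h=cv2.cvtColor(im,cv2.COLOR_BGR2HSV); H,S,V=cv2.split(h)
    lo={'blue':(100,120),'brass':(14,28),'green':(45,85)}
    if what=='red': m=((H<8)|(H>172))&(S>150)&(V>40)
    else: a,b=lo[what]; m=(H>=a)&(H<=b)&(S>110)&(V>40)
    return m.astype(np.uint8)*255
def blobs(m,amin=60):
    cs,hi=cv2.findContours(m,cv2.RETR_CCOMP,cv2.CHAIN_APPROX_NONE)
    return [(cv2.contourArea(k),hi[0][i][3]>=0,k) for i,k in enumerate(cs) if cv2.contourArea(k)>amin]
E
python3 - <<'E'
from h import *
np.set_printoptions(precision=4,suppress=True)
for n in("top","side"):
    im=cv2.imread(f"pics/{n}0.png"); c=cal(n)
    for w in('blue','brass','green','red'):
        for a,hole,k in blobs(mask(im,w)):
            (x,y),(W,Hh),an=cv2.minAreaRect(k)
            if y<90 and n=='top' : continue
            print(n,w,a,'hole' if hole else '',np.array([x,y,W,Hh,an]),'z0',onz(c,(x,y),0)[:2],'z50',onz(c,(x,y),.05)[:2],
              np.array([onz(c,p,.005)[:2] for p in cv2.boxPoints(cv2.minAreaRect(k))]).round(3).tolist() if w in('green','red','blue') else '')
T,S=cal('top'),cal('side')
print('tip',tri((T,(232,240)),(S,(325.5,322)))); print('base z12',onz(T,(237.5,245),.012),onz(S,(327,344),.012))
print('rim',tri((T,(199,306)),(S,(388,372))))
print('wrist',viewer.get_calibration('wrist'))
E
```

```text
top blue 3831.0  [206.5    309.5     66.6348  62.1627  26.5651] z0 [0.4225 0.1342] z50 [0.4225 0.1236] [[0.403, 0.203], [0.492, 0.16], [0.442, 0.063], [0.354, 0.107]]
top blue 1108.0 hole [196.7661 304.8176  42.3864  36.0972  31.6075] z0 [0.4303 0.1501] z50 [0.4298 0.1387] [[0.424, 0.193], [0.473, 0.164], [0.436, 0.105], [0.388, 0.135]]
top brass 821.0  [199.  305.5  29.   36.   90. ] z0 [0.4291 0.1465] z50 [0.4287 0.1352] 
top brass 164.0 hole [197.75   307.25    12.7279  17.6777  45.    ] z0 [0.4264 0.1485] z50 [0.4261 0.1371] 
top brass 764.0  [318.  145.5  35.   28.   90. ] z0 [ 0.6936 -0.05  ] z50 [ 0.6792 -0.0508] 
top brass 314.5 hole [320.25   144.25    17.6777  24.0416  45.    ] z0 [ 0.6957 -0.0538] z50 [ 0.6812 -0.0544] 
top green 3375.0  [465.6705 250.7152  66.6159  65.6583  46.8476] z0 [ 0.5124 -0.2908] z50 [ 0.5075 -0.2788] [[0.516, -0.213], [0.589, -0.295], [0.508, -0.366], [0.436, -0.284]]
top red 4583.5  [414.3777 301.0475  70.5712  67.647   46.9749] z0 [ 0.4313 -0.2038] z50 [ 0.4308 -0.1964] [[0.437, -0.124], [0.511, -0.207], [0.426, -0.282], [0.353, -0.199]]
side bl
[... 961 characters left out ...]
0.2412] [[0.581, -0.295], [0.484, -0.395], [0.439, -0.289], [0.532, -0.2]]
side red 2182.0  [404.4    219.3     46.5102  63.9515  63.435 ] z0 [ 0.4299 -0.2095] z50 [ 0.431  -0.1591] [[0.503, -0.208], [0.403, -0.308], [0.358, -0.201], [0.454, -0.112]]
tip (array([0.5268, 0.0831, 0.0618]), [np.float64(0.0012368749508769818), np.float64(0.0012368749508769998)])
base z12 [0.5258 0.0826 0.012 ] [0.5221 0.0888 0.012 ]
rim (array([0.4277, 0.1367, 0.0436]), [np.float64(0.0003492981655162795), np.float64(0.00034929816551628444)])
wrist {'vfov': 68.21513080893604, 'cx': 319.36744087977644, 'cy': 237.23931492966318, 'rvec': array([-2.3914,  1.643 ,  0.2333]), 'tvec': array([-0.6748, -0.0353,  0.3798])}
```

```bash
python3 -m jog '[[0.24,1,0,0,0,0],[0.24,1,0,0,0,0],[0.24,1,0,0,0,0],[0.24,1,0,0,0,0],[0.24,1,0,0,0,0],[0.24,1,0,0,0,0],[0.24,1,0,0,0,0],[0.24,1,0,0,0,0]]' 1
python3 -m jog '[[0.24,1,0,0,0,0],[0.24,1,0,0,0,0],[0.24,1,0,0,0,0],[0.24,1,0,0,0,0],[0.24,1,0,0,0,0],[0.24,1,0,0,0,0],[0.24,1,0,0,0,0],[0.24,1,0,0,0,0]]'
python3 -m jog '[[0.24,1,0,0,0,0],[0.24,1,0,0,0,0],[0.24,1,0,0,0,0],[0.24,1,0,0,0,0],[0.24,1,0,0,0,0],[0.24,1,0,0,0,0],[0.24,1,0,0,0,0],[0.24,1,0,0,0,0]]'
python3 -m jog '[[0.24,1,0,0,0,0],[0.24,1,0,0,0,0],[0.24,1,0,0,0,0],[0.24,1,0,0,0,0],[0.24,1,0,0,0,0],[0.24,1,0,0,0,0],[0,0,0,0,0,0],[0,0,0,0,0,0]]'
python3 - <<'E'
from h import *
for n in("wrist",):
    im=viewer.camera(n); cv2.imwrite(f"pics/{n}1.png",im)
s=readout.state(); print(s['tcp_pos'],s['orientation'],s['joint_positions']); c=cal('wrist'); print(-c[0].T@c[1]); np.savez('w1.npz',R=c[0],t=c[1],k=c[2:])
for a,h,k in blobs(mask(im,'brass')):
    (x,y),(W,Hh),an=cv2.minAreaRect(k); print(a,h,x,y,W,Hh,onz(c,(x,y),.05),proj(c,(.428,.136,.05)),proj(c,(.526,.083,.064)))
E
```

```text
clock: 0.9
tcp_pos: [0.2901, -0.429, 0.25]
orientation: [-3.088, -0.573, 0.0]
ft_force: [0.4, 0.2, -0.0]
grip_width: 0.0856
clock: 1.7
tcp_pos: [0.338, -0.2291, 0.2501]
orientation: [-3.089, -0.573, 0.0]
ft_force: [0.3, 0.6, -0.6]
grip_width: 0.0856
clock: 2.5
tcp_pos: [0.386, -0.029, 0.2502]
orientation: [3.089, 0.573, -0.0]
ft_force: [0.2, -0.2, 0.4]
grip_width: 0.0852
clock: 3.3
tcp_pos: [0.4219, 0.1201, 0.25]
orientation: [3.088, 0.575, -0.001]
ft_force: [0.3, 0.3, 0.4]
grip_width: 0.0854
[0.42189747 0.11962813 0.25007634] [ 3.08860132e+00  5.73441541e-01 -8.15673336e-04] [ 2.18231702e-01 -4.17964604e-01  1.91737782e+00 -1.90938354e-04
  1.64270566e+00  1.42186726e+00]
[0.48861288 0.14510733 0.37455159]
2065.5 False 302.7500305175781 196.75 50.20458221435547 52.32590103149414 [0.431848   0.13960137 0.05      ] [304.95596919 201.98019291] [405.04905159 118.9806421 ]
362.0 True 303.0 194.5 24.0 19.0 [0.43388992 0.14011058 0.05      ] [304.95596919 201.98019291] [405.04905159 118.9806421 ]
2492.5 False 32.176719665527344 65.97816467285156 112.68331146240234 25.631826400756836 [0.45403402 0.38900778 0.05      ] [304.95596919 201.98019291] [405.04905159 118.9806421 ]
1742.0 False 605.0 16.0 32.0 68.0 [ 0.65745769 -0.03727053  0.05      ] [304.95596919 201.98019291] [405.04905159 118.9806421 ]
```

View pics/wrist1.png

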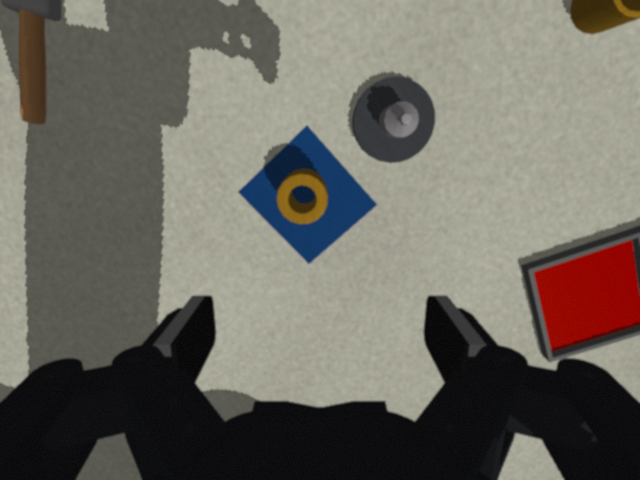

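The wrist view shows the mat bushing's rim at (302,196) with a bore/outside ratio of about 0.5, which suggests the tight bore. The gauge tip is at about (406,119) and the red half at (590,290). I'll go lower and look again from near to triangulate.

```bash
python3 -m jog '[[0.1,0.2,-0.8,0,0,0],[0.1,0.2,-0.8,0,0,0],[0.1,0.2,-0.8,0,0,0],[0.05,0.1,-0.8,0,0,0],[0,0,0,0,0,0],[0,0,0,0,0,0]]'
cat > m.py <<'E'
from h import *
import sys
np.set_printoptions(precision=4,suppress=True)
def rim(c,im):
    # outer/inner rim: hole ellipse centre and blob
    out=[]
    for a,h,k in blobs(mask(im,'brass'),100):
        x,y,w,hh=cv2.boundingRect(k)
        if x<=0 or y<=0 or x+w>=640 or y+hh>=480: continue
        (ex,ey),ax,an=cv2.fitEllipse(k); hu=cv2.convexHull(k); (bx,by),ax2,_=cv2.fitEllipse(hu)
        out.append((a,h,np.array([bx,by]),ax2))
    return out
E
python3 - <<'E'
from m import *
im2=viewer.camera('wrist'); c2=cal('wrist'); cv2.imwrite('pics/wrist2.png',im2)
z=np.load('w1.npz'); c1=(z['R'],z['t'],*z['k']); im1=cv2.imread('pics/wrist1.png')
print(readout.state()['tcp_pos'])
for c,im in((c1,im1),(c2,im2)):
    for o in rim(c,im): print(o,onz(c,o[2],.05))
E
```

```text
clock: 3.95
tcp_pos: [0.4308, 0.1368, 0.1709]
orientation: [3.089, 0.572, -0.0]
ft_force: [-0.3, -0.3, 1.0]
grip_width: 0.0855
[0.4311 0.1369 0.1715]
(2065.5, np.False_, array([302.1627, 196.385 ]), (49.97364807128906, 54.39653396606445)) [0.432  0.1402 0.05  ]
(362.0, np.True_, array([302.9776, 194.434 ]), (19.564573287963867, 24.989604949951172)) [0.4339 0.1402 0.05  ]
(2492.5, np.False_, array([31.9803, 66.5863]), (30.455883026123047, 133.23562622070312)) [0.4535 0.3891 0.05  ]
(3555.5, np.False_, array([313.9694, 232.4403]), (63.9681510925293, 72.64469909667969)) [0.4336 0.1418 0.05  ]
(380.5, np.True_, array([314.4695, 229.0241]), (18.148151397705078, 28.755111694335938)) [0.4361 0.1423 0.05  ]
```

View pics/wrist2.png

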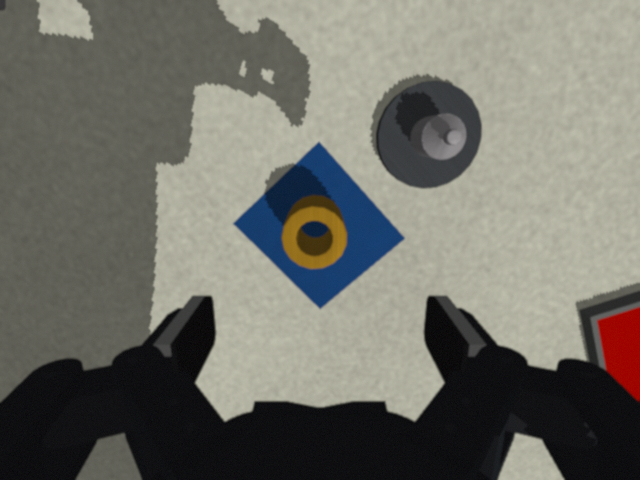

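View 2: rim centre at about (314.5,237), gauge tip at (454,136), base at (428,132).

```bash
python3 - <<'E'
from m import *
z=np.load('w1.npz'); c1=(z['R'],z['t'],*z['k']); c2=cal('wrist'); T=cal('top'); S=cal('side')
im1=cv2.imread('pics/wrist1.png');im2=cv2.imread('pics/wrist2.png')
# lit rim only (bright brass) -> ring centre
P=[]
for im in(im1,im2):
    h=cv2.cvtColor(im,cv2.COLOR_BGR2HSV); m=mask(im,'brass'); m[h[...,2]<140]=0; m[:,:200]=0; m[:,500:]=0
    k=max(blobs(m),key=lambda b:b[0])[2]; e=cv2.fitEllipse(cv2.convexHull(k)); P.append(e[0]); print(e)
for c,p in zip((c1,c2),P): print('rim z50',onz(c,p,.05))
print('tri w1w2',tri((c1,P[0]),(c2,P[1]))); print('tri T,S,w2',tri((T,(199.5,306)),(S,(388,370)),(c2,P[1])))
print('tip z64',onz(c1,(406,119),.064),onz(c2,(454,136),.064)); print('tip tri',tri((c1,(406,119)),(c2,(454,136))),tri((T,(232,240)),(S,(325.5,322)),(c2,(454,136))))
for c,im in((c1,im1),(c2,im2)):
    h=cv2.cvtColor(im,cv2.COLOR_BGR2HSV); m=((h[...,2]<95)&(h[...,1]<60)).astype(np.uint8)*255; m[:60]=0; m[195:]=0;m[:,:345]=0;m[:,500:]=0
    k=max(blobs(m),key=lambda b:b[0])[2]; e=cv2.fitEllipse(cv2.convexHull(k)); print('base',e,onz(c,e[0],.012))
    k=max(blobs(mask(im,'blue')),key=lambda b:b[0])[2]; q=cv2.minAreaRect(k); print('mat',onz(c,q[0],0),q)
E
```

```text
((310.0466003417969, 200.9446563720703), (30.363536834716797, 40.67269515991211), 10.53046989440918)
((314.3709716796875, 237.47698974609375), (59.63833999633789, 62.60157775878906), 90.34683227539062)
rim z50 [0.4306 0.1319 0.05  ]
rim z50 [0.4302 0.1402 0.05  ]
tri w1w2 (array([0.4231, 0.134 , 0.0179]), [np.float64(0.0037509172890432783), np.float64(0.003750917289043291)])
tri T,S,w2 (array([0.4282, 0.1369, 0.0461]), [np.float64(0.0015545722708660424), np.float64(0.001658858488799818), np.float64(0.002996168751277529)])
tip z64 [0.5263 0.0823 0.064 ] [0.5276 0.0829 0.064 ]
tip tri (array([0.5275, 0.0815, 0.0599]), [np.float64(0.0006993166858094429), np.float64(0.0006993166858094084)]) (array([0.5272, 0.0829, 0.0622]), [np.float64(0.0009005335286399611), np.float64(0.0016417854403599692), np.float64(0.000902446180221352)])
base ((391.34881591796875, 117.02870178222656), (84.72391510009766, 88.33744812011719), 166.6826629638672) [0.5291 0.0858 0.012 ]
mat [0.4249 0.1355 0.    ] ((306.220703125, 196.248291015625), (103.80685424804688, 93.34313201904297), 48.36646270751953)
base ((427.10882568359375, 132.14376831054688), (105.07398986816406, 110.70591735839844), 20.510175704956055) [0.5295 0.0857 0.012 ]
mat [0.4251 0.1343 0.    ] ((319.45111083984375, 229.01454162597656), (127.48661804199219, 116.3611831665039), 46.84760665893555)
```

```bash
python3 -m jog '[[-0.02,0.02,-0.93,0,0,0],[-0.02,0.02,-0.93,0,0,0],[-0.02,0.02,-0.93,0,0,0],[0,0.02,-0.93,0,0,0],[0,0,-0.93,0,0,0],[0,0,-0.93,0,0,0],[0,0,0,0,0,0],[0,0,0,0,0,0]]'
python3 -m jog '[[0,0,0,0,0,0],[0,0,0,0,0,0],[0,0,0,0,0,0],[0,0,0,0,0,0],[0,0,0,0,0,0],[0,0,0,0,0,0],[0,0,0,0,0,0],[0,0,0,0,0,0]]' -1 50
```

```text
clock: 4.8
tcp_pos: [0.4299, 0.1393, 0.0322]
orientation: [-3.089, -0.573, -0.001]
ft_force: [0.4, 0.5, -0.1]
grip_width: 0.085
clock: 5.6
tcp_pos: [0.4299, 0.1396, 0.0323]
orientation: [-3.089, -0.573, -0.002]
ft_force: [-4.1, -1.6, 10.7]
grip_width: 0.0474
```

```bash
python3 -m jog '[[0,0,0.5,0,0,0],[0,0,0.8,0,0,0],[0,0,0.9,0,0,0],[0,0,0.9,0,0,0],[0,0,0.9,0,0,0],[0,0,0,0,0,0],[0,0,0,0,0,0]]'
python3 - <<'E'
from m import *
im=viewer.camera('wrist');c=cal('wrist');cv2.imwrite('pics/w3.png',im);s=readout.state();print(s['tcp_pos'],s['grip_width'],s['ft_force'])
np.savez('w3.npz',R=c[0],t=c[1],k=c[2:])
for b in rim(c,im): print(b,onz(c,b[2],s['tcp_pos'][2]+.018))
E
```

```text
clock: 6.3
tcp_pos: [0.4292, 0.1394, 0.1306]
orientation: [-3.089, -0.573, -0.001]
ft_force: [0.1, -0.3, -6.1]
grip_width: 0.0476
[0.4289 0.1393 0.1297] 0.047488819505936274 [ 0.1761  0.2687 -5.8151]
(16715.0, np.False_, array([319.5154, 328.9756]), (139.47174072265625, 162.3580780029297)) [0.4367 0.142  0.1477]
```

View pics/w3.png

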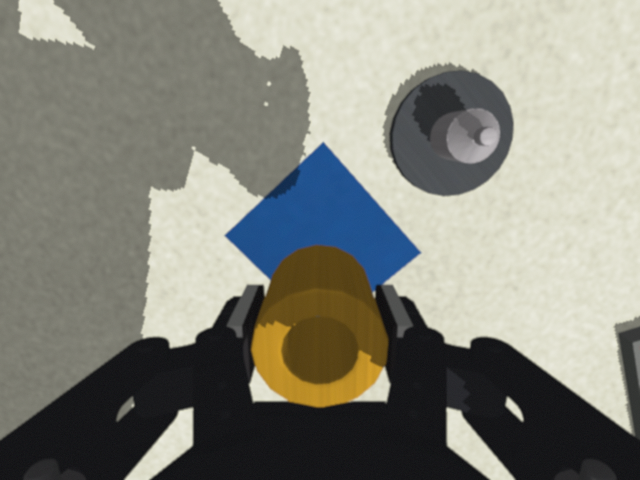

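View 3: bushing held upright, rim centre at about (320,348), gauge tip at (488,136).

```bash
python3 - <<'E'
from m import *
z=np.load('w3.npz'); c=(z['R'],z['t'],*z['k']); z1=np.load('w1.npz'); c1=(z1['R'],z1['t'],*z1['k']); tz=.13
a=onz(c,(320,348),tz+.018); print('rim',a, 'width',np.linalg.norm(onz(c,(252,340),tz+.018)-onz(c,(388,340),tz+.018)),'depth',np.linalg.norm(onz(c,(320,289),tz+.018)-onz(c,(320,407),tz+.018)))
q=readout.state()['tcp_pos']; print('rel tcp',a-q, proj(c,[q[0],q[1],tz+.018]))
print('underside ctr proj',proj(c,[*a[:2],tz-.032]),'top edge of underside y', proj(c,np.array([*a[:2],tz-.032])+.024*np.array([.934,.358,0])))
b=onz(c,(488,136),.064); print('tip',b,tri((c1,(406,119)),(c,(488,136))))
print('move units rim->tip',(b-a)/.025,'tcp->tip',(b-q)/.025)
E
```

```text
rim [0.4301 0.1393 0.148 ] width 0.04631787571907537 depth 0.04647143554257063
rel tcp [0.0012 0.     0.0183] [318.7594 350.909 ]
underside ctr proj [319.8115 287.5473] top edge of underside y [319.8659 239.4518]
tip [0.5262 0.0832 0.064 ] (array([0.5268, 0.0814, 0.0598]), [np.float64(3.351602142282647e-05), np.float64(3.3516021422612716e-05)])
move units rim->tip [ 3.844  -2.2433 -3.36  ] tcp->tip [ 3.8929 -2.2428 -2.6296]
```

```bash
python3 -m jog '[[0.78,-0.46,0,0,0,0],[0.78,-0.45,0,0,0,0],[0.78,-0.45,0,0,0,0],[0.77,-0.45,0,0,0,0],[0.77,-0.45,0,0,0,0],[0,0,0,0,0,0],[0,0,0,0,0,0],[0,0,0,0,0,0]]'
python3 -m jog '[[0,0,-0.4,0,0,0],[0,0,-0.4,0,0,0],[0,0,-0.4,0,0,0],[0,0,-0.3,0,0,0],[0,0,-0.2,0,0,0],[0,0,0,0,0,0],[0,0,0,0,0,0]]'
python3 - <<'E'
from m import *
im=viewer.camera('side'); cv2.imwrite('pics/s4.png',cv2.resize(im[200:440,180:500],(800,600),interpolation=cv2.INTER_CUBIC))
s=readout.state(); print(s['tcp_pos'],s['ft_force'],s['torque'])
E
```

```text
clock: 7.15
tcp_pos: [0.5256, 0.0831, 0.1298]
orientation: [-3.089, -0.573, 0.002]
ft_force: [-0.1, 0.3, -5.1]
grip_width: 0.0474
clock: 7.85
tcp_pos: [0.5264, 0.0829, 0.0884]
orientation: [-3.089, -0.573, -0.0]
ft_force: [0.1, 0.3, -5.0]
grip_width: 0.0475
[0.5266 0.0829 0.0887] [-0.0341  0.0463 -5.4639] [ 0.0185  0.0018 -0.001 ]
```

View pics/s4.png

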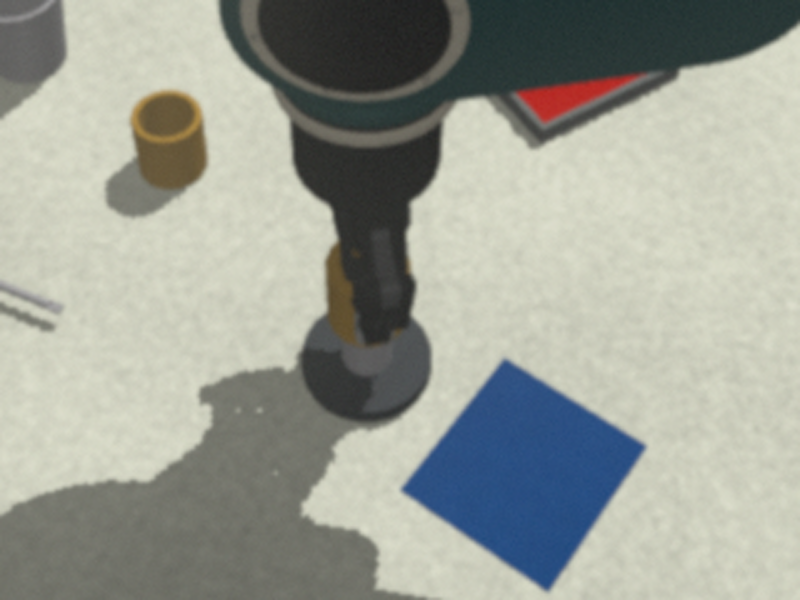

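The bushing is over the pin with no contact; it hangs over the pin at crop (367,345). Now lower gently onto the cone.

```bash
python3 -m jog '[[0,0,-0.1,0,0,0],[0,0,-0.1,0,0,0],[0,0,-0.1,0,0,0],[0,0,0,0,0,0],[0,0,0,0,0,0]]'
python3 -m jog '[[0,0,-0.08,0,0,0],[0,0,0,0,0,0],[0,0,0,0,0,0]]'
```

```text
clock: 8.4
tcp_pos: [0.5263, 0.0829, 0.0807]
orientation: [-3.089, -0.573, 0.0]
ft_force: [0.4, -0.1, -6.1]
grip_width: 0.0477
clock: 8.7
tcp_pos: [0.5263, 0.0829, 0.0788]
orientation: [-3.089, -0.573, -0.0]
ft_force: [-0.1, -1.0, -5.1]
grip_width: 0.0474
```

```bash
python3 -m jog '[[0,0,-0.05,0,0,0],[0,0,0,0,0,0],[0,0,0,0,0,0]]'
python3 -m jog '[[0,0,-0.05,0,0,0],[0,0,0,0,0,0],[0,0,0,0,0,0]]'
```

```text
clock: 9.0
tcp_pos: [0.5266, 0.0829, 0.0779]
orientation: [-3.089, -0.573, -0.001]
ft_force: [1.2, 0.4, 0.3]
grip_width: 0.0473
clock: 9.3
tcp_pos: [0.5269, 0.083, 0.0776]
orientation: [-3.089, -0.573, -0.003]
ft_force: [-2.8, 0.2, 9.6]
grip_width: 0.0476
```

```bash
python3 -m jog '[[0,0,-0.03,0,0,0],[0,0,0,0,0,0],[0,0,0,0,0,0]]'
python3 - <<'E'
from m import *
im=cv2.imread('pics/top0.png');T=cal('top');S=cal('side')
# tray: outline at rim from corners of floors; centre lines from both views
P={}
for n,c in(('top',T),('side',S)):
    im=cv2.imread(f'pics/{n}0.png')
    for w in('green','red'):
        k=max(blobs(mask(im,w)),key=lambda b:b[0])[2]; M=cv2.moments(cv2.convexHull(k)); p=(M['m10']/M['m00'],M['m01']/M['m00']); P[n,w]=p
        print(n,w,p,onz(c,p,.005))
for w in('green','red'): print(w,tri((T,P['top',w]),(S,P['side',w])))
print(readout.state()['tcp_pos'])
E
```

```text
clock: 9.6
tcp_pos: [0.527, 0.0831, 0.0774]
orientation: [-3.089, -0.573, -0.003]
ft_force: [-5.8, 1.3, 15.8]
grip_width: 0.0477
top green (462.15835599879114, 249.2129689591158) [ 0.5144 -0.284   0.005 ]
top red (414.3480641514766, 300.9931114879186) [ 0.4313 -0.203   0.005 ]
side green (367.6653580108431, 183.99906524584034) [ 0.5098 -0.2889  0.005 ]
side red (403.96936976641695, 220.17445276920816) [ 0.4306 -0.2021  0.005 ]
green (array([ 0.5116, -0.2825,  0.011 ]), [np.float64(0.002246917146332608), np.float64(0.00224691714633256)])
red (array([ 0.431 , -0.2031,  0.004 ]), [np.float64(0.00036640857485998506), np.float64(0.00036640857485980064)])
[0.527  0.0831 0.0774]
```

It stops on the cone: underside about 45.5 mm, reaction force rising to about 21 N over weight. So it's tight bore and goes in the red half, centre (0.431,-0.203), agreeing in both views. Lift and carry.

```bash
python3 -m jog '[[0,0,0.3,0,0,0],[0,0,0.7,0,0,0],[0,0,0.8,0,0,0],[0,0,0.7,0,0,0],[0,0,0,0,0,0]]'
python3 -m jog '[[-0.32,-0.8,0,0,0,0],[-0.32,-0.95,0,0,0,0],[-0.32,-1,0,0,0,0],[-0.32,-1,0,0,0,0],[-0.32,-1,0,0,0,0],[-0.32,-1,0,0,0,0],[-0.32,-1,0,0,0,0],[-0.32,-1,0,0,0,0]]'
python3 -m jog '[[-0.33,-1,0,0,0,0],[-0.33,-1,0,0,0,0],[-0.33,-0.9,0,0,0,0],[-0.33,-0.8,0,0,0,0],[0,0,0,0,0,0],[0,0,0,0,0,0],[0,0,0,0,0,0]]'
python3 - <<'E'
from m import *
im=viewer.camera('wrist');c=cal('wrist');cv2.imwrite('pics/w5.png',im);s=readout.state();print(s['tcp_pos'],s['grip_width'],s['ft_force'])
np.savez('w5.npz',R=c[0],t=c[1],k=c[2:])
E
```

```text
clock: 10.1
tcp_pos: [0.5271, 0.0829, 0.1402]
orientation: [3.089, 0.573, 0.005]
ft_force: [0.3, -0.7, -6.2]
grip_width: 0.0477
clock: 10.9
tcp_pos: [0.4614, -0.1117, 0.1367]
orientation: [-3.088, -0.573, 0.002]
ft_force: [0.4, 0.8, -4.0]
grip_width: 0.0473
clock: 11.6
tcp_pos: [0.4293, -0.2028, 0.1374]
orientation: [-3.088, -0.573, 0.001]
ft_force: [0.2, 0.1, -5.2]
grip_width: 0.0472
[ 0.4294 -0.2027  0.1376] 0.04719775597560003 [ 0.7277  0.56   -4.2111]
```

View pics/w5.png

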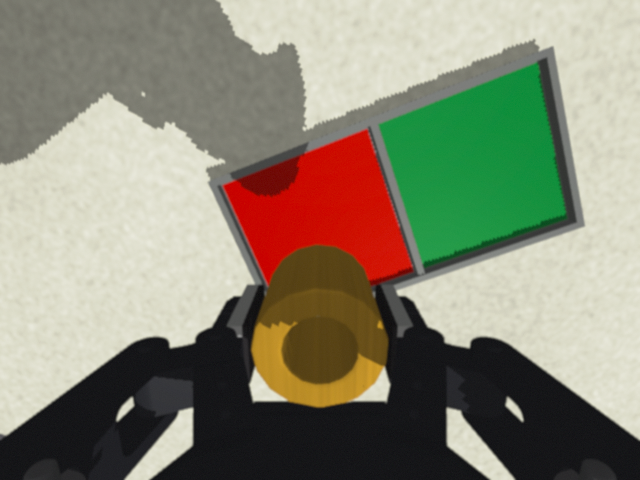

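View 5: bushing upright in the jaws over the red half; divider from (373,127) to (420,273), outer corners (212,183), (550,50), (580,224).

```bash
python3 - <<'E'
from m import *
z=np.load('w5.npz'); c=(z['R'],z['t'],*z['k'])
A,B,C,D,E_=[onz(c,p,.014)[:2] for p in((212,183),(550,50),(580,224),(373,127),(419,273))]
print('len',np.linalg.norm(A-B),'wid',np.linalg.norm(B-C)); m=(A+C)/2; print('centre diag',m,'divider',(D+E_)/2)
x=(B-A)/np.linalg.norm(B-A); print('red',m-.059*x,'x',x); q=readout.state()['tcp_pos']; print('offs units',(m-.059*x-q[:2]-[.001,0])/.025)
# second-view height of the red floor: left-far floor corner, top & wrist
print('floor centre tray frame of (.431,-.203):',np.dot(np.array([.431,-.203])-m,x))
E
```

```text
len 0.23606947975956416 wid 0.12080712689685595
centre diag [ 0.4725 -0.2468] divider [ 0.4718 -0.2459]
red [ 0.4331 -0.2029] x [ 0.6671 -0.745 ]
offs units [ 0.1087 -0.0055]
floor centre tray frame of (.431,-.203): -0.06032965489653728
```

```bash
python3 -m jog '[[0.06,0,-0.8,0,0,0],[0,0,-0.8,0,0,0],[0,0,-0.8,0,0,0],[0,0,-0.8,0,0,0],[0,0,-0.5,0,0,0],[0,0,0,0,0,0],[0,0,0,0,0,0]]'
python3 -m jog '[[0,0,-0.1,0,0,0],[0,0,0,0,0,0],[0,0,0,0,0,0]]'
```

```text
clock: 12.35
tcp_pos: [0.4312, -0.2033, 0.0461]
orientation: [3.089, 0.573, 0.0]
ft_force: [-0.1, -0.0, -4.9]
grip_width: 0.0476
clock: 12.65
tcp_pos: [0.431, -0.2035, 0.0435]
orientation: [3.088, 0.573, 0.001]
ft_force: [0.3, 0.3, -5.1]
grip_width: 0.0478
```

```bash
python3 -m jog '[[0,0,-0.1,0,0,0],[0,0,-0.05,0,0,0],[0,0,0,0,0,0],[0,0,0,0,0,0]]'
python3 -m jog '[[0,0,-0.05,0,0,0],[0,0,0,0,0,0],[0,0,0,0,0,0]]'
python3 -m jog '[[0,0,-0.05,0,0,0],[0,0,0,0,0,0],[0,0,0,0,0,0]]'
```

```text
clock: 13.05
tcp_pos: [0.4308, -0.2034, 0.0393]
orientation: [-3.089, -0.573, 0.0]
ft_force: [-0.5, -0.8, -5.3]
grip_width: 0.0476
clock: 13.35
tcp_pos: [0.4308, -0.2034, 0.038]
orientation: [-3.089, -0.573, 0.0]
ft_force: [0.2, -0.2, -5.5]
grip_width: 0.0476
clock: 13.65
tcp_pos: [0.431, -0.2035, 0.0373]
orientation: [3.089, 0.573, 0.0]
ft_force: [-4.7, 1.3, 6.0]
grip_width: 0.0477
```

```bash
python3 -m jog '[[0,0,0,0,0,0],[0,0,0,0,0,0],[0,0,0,0,0,0],[0,0,0,0,0,0],[0,0,0,0,0,0]]' 0.5
python3 -m jog '[[0,0,0.3,0,0,0],[0,0,0.8,0,0,0],[0,0,1,0,0,0],[0,0,1,0,0,0],[0,0,1,0,0,0],[0,0,0.5,0,0,0],[0,0,0,0,0,0],[0,0,0,0,0,0]]'
python3 -m jog '[[0,-0.5,0.5,0,0,0],[0,-0.8,0.5,0,0,0],[0,-1,0.5,0,0,0],[0,-1,0,0,0,0],[0,-1,0,0,0,0],[0,-0.5,0,0,0,0],[0,0,0,0,0,0],[0,0,0,0,0,0]]'
python3 - <<'E'
from m import *
T=viewer.camera('top');S=viewer.camera('side');
cv2.imwrite('pics/s6.png',cv2.resize(np.hstack([T[100:380,180:540],S[120:400,180:540]]),(800,311)))
s=readout.state();print(s['tcp_pos'],s['ft_force'])
for n,im in(('top',T),('side',S)):
    for b in rim(None,im):
        if b[0]>100: print(n,b[:3],onz(cal(n),b[2],.03))
E
```

```text
clock: 14.15
tcp_pos: [0.4308, -0.2034, 0.0368]
orientation: [3.089, 0.573, 0.0]
ft_force: [0.2, 0.9, -1.2]
grip_width: 0.064
clock: 14.95
tcp_pos: [0.4306, -0.2032, 0.151]
orientation: [-3.089, -0.573, 0.001]
ft_force: [-0.0, 0.2, -0.8]
grip_width: 0.0636
clock: 15.75
tcp_pos: [0.4307, -0.3231, 0.1889]
orientation: [-3.088, -0.572, 0.001]
ft_force: [-0.4, -1.0, 0.6]
grip_width: 0.0639
[ 0.4309 -0.3227  0.1892] [-0.4904  0.735   0.3865]
top (713.0, np.False_, array([418.6471, 301.537 ])) [ 0.4301 -0.206   0.03  ]
top (182.0, np.True_, array([418.4348, 302.5751])) [ 0.4285 -0.2056  0.03  ]
top (776.0, np.False_, array([318.5154, 145.1822])) [ 0.6855 -0.0513  0.03  ]
top (281.5, np.True_, array([319.5981, 144.8313])) [ 0.686  -0.0531  0.03  ]
side (786.0, np.False_, array([247.3405, 254.9039])) [ 0.6833 -0.0462  0.03  ]
side (781.5, np.False_, array([406.7157, 210.2504])) [ 0.4285 -0.2032  0.03  ]
side (856.5, np.False_, array([264.9688,  53.6954])) [ 0.8237 -0.6959  0.03  ]
```

View pics/s6.png

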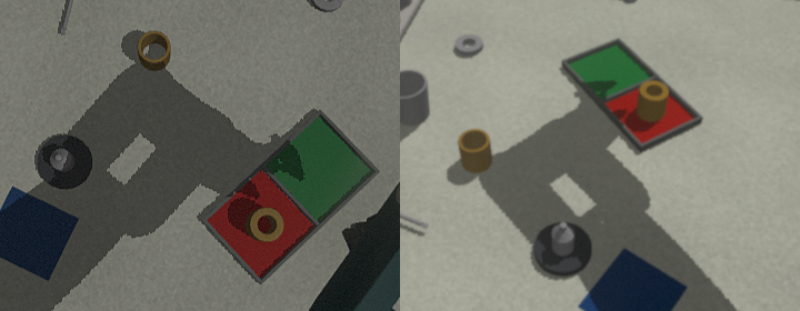

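The picture shows the bushing upright in the middle of the red half (left crop (266,224), right crop (653,100)). The other bushing is where it was, and the gripper is clear. Handing in.

```bash
python3 -c "
from station import r
print(r.job_done())"
```

```text
the job is handed in; nothing more can be done
None
```

The mat bushing stopped on the pin's cone, so it has the tight bore, and I stood it upright in the red half and handed the job in. The hand-in gives no verdict.

- **Pin test:** the underside stopped at about 45.5 mm above the bench, where 46 mm is expected. Reaction force rose to about 21 N beyond the bushing's weight. The pictures also showed the small bore, at about 0.55 of the outside diameter.
- **Placing:** after release, both cameras put the bushing at about (0.430, -0.205), upright. The red centre measured (0.431 to 0.433, -0.203).
- **Other bushing:** it is where it started, to within about a pixel in the top view.
- **Robot:** the gripper is clear of everything. The clock stood at about 15.8 s of the 48 s allowed.

**Checks that disagreed:**
- My first triangulation of the bushing's height from the two wrist views failed: it gave 18 mm because a brightness mask in one view missed part of the rim. I used the other views instead, which gave 44 to 46 mm against the stated 50 mm.
- The gauge position from different views differed by up to about 6 mm.

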